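# Close up the topping tubs against the counter rail

### The arm

A 6-joint arm with a two-finger parallel gripper is mounted at the origin on the work surface. World frame = base frame: x ahead of the robot, y to its left, z up, the work surface at z = 0. Lengths are in m, angles in degrees, forces in N, time in s.
With the tool pointing down it reaches from about 0.35 to 0.875 m from the base axis. Payload 4.2 kg.
Tool frame: the origin (TCP) lies midway between the tips of the shut fingers; the grasp point (between the pads) lies 19 mm behind it; z points along the fingers, y is the direction in which the jaws open and shut (so a half turn about z gives the same grasp; the last joint's range is limited). The gripper opens to 87 mm and grips with 3 to 60 N. Pads are 19 mm wide; open, the fingers measure 117 mm over their backs; the gripper's body (75 mm by 190 mm) begins 51 mm behind the grasp point.
Start: joints at [83.572, 22.042, 0.453, 0, -68.411, -14.817], TCP at [0.226, 0.583, 0.223] pointing down, gripper open.
Joint ranges: [-179.83, 179.83], [-69.29, 118.12], [-61.27, 80.66], [-181.25, 117.63], [-171.15, -9.14], [-177.46, 177.46]. Speed limits (degrees/s): [159.86, 159.86, 180, 180, 180, 180].

### API

Orientations are given as a 3x3 rotation matrix whose columns are the frame's x, y, z axes.
In Python, from station import sense, capture, finish_job gives the robot as it stands. The module is installed in compiled form; this text tells all that it offers.
- The arm moves only by the shell command python3 -m jog 'ROWS' [OPENING]. ROWS is JSON, a list of rows, each a list of 6 numbers: the shift along the tool's x, y, z in cm, then the turn, a rotation vector about the tool's x, y, z in degrees. In form: [[dx, dy, dz, wx, wy, wz], ...]. A call has exactly 5 rows; each row shifts and turns the commanded pose from where the row before left it, along the tool's axes as they then stand; what a row does not reach is not made up. A row lasts 1/12 s, in which the tool goes at most 41.7 mm and 7.16 degrees, less where a joint would pass 70% of its speed; a pose out of reach is approached as far as the arm can. A call is refused whole if a number of a shift passes 4.17 or a number of a turn 7.16, either way. A call with a gripper value outside its range is refused whole. OPENING is the finger opening in cm, from 0 to 8.7, set as the call begins (- or left out, the last holds). The fingers move at their own pace and stop on an object; the grip force is fixed at half the most. Time passes only in rows, so rows that do not move let the fingers close, or fill a call up. It gives the time, the measured TCP pose, the force and the opening at its end, in the units of the state.
- sense(): the state, without advancing time (a new reading comes with each control period).
- capture(name): name is "side" or "top" or "wrist"; returns a dict with "frame" (400x640x3 uint8, red, green, blue), "fx", "fy", "cx", "cy" (pixels), "world_to_cam" (4x4, takes a point from world to camera coordinates). Camera axes: x right, y up, looking along -z (the intrinsics and any distortion apply to the point x, -y, -z); pixel columns grow to the right and rows downward; lengths in m; the calibration is good to about 2 mm. A picture is of the moment at which its call begins. There is no depth.
- finish_job(): hands the job in, once; it reports no verdict.
The state is a dict: "time_s": time; "joints": joint angles; "joint_velocities": joint speeds; "effort": joint torques, N m; "tcp_pos": TCP position; "ee_rot": TCP orientation; "wrist_force": force on the tool from outside, world axes, zero at the start; "moment": the same for the moment, N m; "gripper_width": opening from 0.0 (shut) to 1.0 (fully open).
Only numpy, scipy, OpenCV 4.12 (cv2) and the standard library are available. Lean on these libraries where they do the work, as an engineer would, in place of code of your own. Each camera call takes 0.05 s, during which the arm holds its last target.

### The job

Push the green-lidded and the red-lidded tub along the counter so that they stand in a tight row against the steel rail: one tub against the blue stop, the other tub right up against the first, either colour first, and both flat against the rail on the robot's side of it. Only push them along the surface with the fingers, never lift or tip them, and leave everything else on the counter where it is.

Things in the scene. Friction and masses are not known exactly. Their poses are not given: they have to be found in the camera images.
- rail: straight stainless rail, fixed, 600 mm long, 6 mm thick, 40 mm high, with a low flange behind it. Origin: middle of its length, at counter level, on the face towards the robot. Its x axis points away from the robot, square to that face; y runs along the rail to the left; z up. The rail is turned a little differently each time.
- stop: blue plastic stop block, fixed near one end of the rail (left or right, varies), 24 mm wide along the rail, reaching 80 mm from the rail's face towards the robot, 45 mm high. Origin: at counter level on the rail's face, in the middle of the block's width; axes parallel to the rail's. The row belongs on its long side, towards the rail's middle. At the rail's other end there is nothing in front of the rail. (Two steel cutting discs lie fixed behind the rail.)
- tub_green: square white food tub with a flat green lid, shut, 96 x 96 mm and 60 mm tall (the lid, the top 10 mm, is set in 3 mm all round), 0.28 to 0.56 kg; sliding it takes up to about 10 N, loose on the counter; too wide for most grippers. Origin: centre of its underside; x and y axes square to its sides, z up.
- tub_red: square white food tub with a flat red lid, shut, 96 x 96 mm and 60 mm tall (the lid, the top 10 mm, is set in 3 mm all round), 0.28 to 0.56 kg; sliding it takes up to about 10 N, loose on the counter; too wide for most grippers. Origin: centre of its underside; x and y axes square to its sides, z up.
- shaker: small steel pepper shaker, 40 mm across, 70 mm tall, standing between the tubs; loose, not to be moved. Origin: centre of its underside.
- cup: open steel cup, 72 mm across the rim, 85 mm tall; loose, not to be moved. Origin: centre of its underside.
- oil: green glass bottle with a black cap, 60 mm across, 200 mm tall; loose, not to be moved. Origin: centre of its underside.
- spoon: steel spoon lying flat; loose, not to be moved. Origin: near the middle, at the underside.
- brush: brush with a wooden handle lying flat; loose, not to be moved. Origin: near the middle, at the underside.
- dip_pot: small open blue ceramic bowl, 68 mm across the rim, 36 mm tall; loose, not to be moved. Origin: centre of its underside.
Not all that is in view belongs to the job. What is shaped like the tub_green but purple is not meant.

How it is judged (in metres and radians):
At the end, for the whole second after the job is handed in: One tub's side is within 6 mm of the stop, the tubs are within 6 mm of each other, and both are within 5 mm of the rail's front face, square to it within 0.07 rad (4 degrees), flat on the counter and at rest (((y of stop in the frame of rail above 0 m and y of tub_green in the frame of stop between -0.066 and -0.054 m and (y of tub_red in the frame of stop between -0.168 and -0.15 m and horizontal distance between tub_green and tub_red below 0.102 m)) or (y of stop in the frame of rail above 0 m and y of tub_red in the frame of stop between -0.066 and -0.054 m and (y of tub_green in the frame of stop between -0.168 and -0.15 m and horizontal distance between tub_red and tub_green below 0.102 m)) or (y of stop in the frame of rail below 0 m and y of tub_green in the frame of stop between 0.054 and 0.066 m and (y of tub_red in the frame of stop between 0.15 and 0.168 m and horizontal distance between tub_green and tub_red below 0.102 m)) or (y of stop in the frame of rail below 0 m and y of tub_red in the frame of stop between 0.054 and 0.066 m and (y of tub_green in the frame of stop between 0.15 and 0.168 m and horizontal distance between tub_red and tub_green below 0.102 m))) and x of tub_green in the frame of rail between -0.053 and -0.043 m and (angle between the x axis of tub_green and the x axis of rail, either way round below 0.07 rad or angle between the y axis of tub_green and the x axis of rail, either way round below 0.07 rad) and angle between each of tub_green, tub_red's own z axis and vertical below 0.05 rad and height (world z) of each of tub_green, tub_red below 0.004 m and linear speed of each of tub_green, tub_red below 0.01 m/s and x of tub_red in the frame of rail between -0.053 and -0.043 m and (angle between the x axis of tub_red and the x axis of rail, either way round below 0.07 rad or angle between the y axis of tub_red and the x axis of rail, either way round below 0.07 rad)); the robot touches nothing.
It fails at once if a tub is lifted or tipped (underside centre over 15 mm up, or tilted over 0.25 rad) (height (world z) of any of tub_green, tub_red above 0.015 m or angle between any of tub_green, tub_red's own z axis and vertical above 0.25 rad).
It fails at once if another loose thing on the counter is moved by more than 30 mm (distance of any of shaker, cup, oil, spoon, brush, dip_pot from where it was at the start of the episode above 0.03 m).
It also fails if it takes over 72 s, if anything falls off the work surface, if the arm or the gripper's body presses on something with over 40 N, if the wrist force passes 120 N, or if a joint passes its speed limit or range.

## Working session

There is one attempt and no reset: what is moved stays moved. The work goes in short steps, Python scripts to look and compute and a shell command to move; the robot and the scene stay as the last step left them, time stands still between calls to the robot, and variables do not carry over. Pictures are saved under pics/ and viewed, and the job is handed in when it is done.

```bash
mkdir -p pics; python3 - <<'E'
from station import sense,capture
import cv2,json
s=sense();print(s)
for n in("top","side","wrist"):
    c=capture(n);cv2.imwrite(f"pics/{n}0.png",c["frame"][:,:,::-1]);print(n,c["fx"],c["fy"],c["cx"],c["cy"],c["world_to_cam"],[k for k in c])
E
```

```text
{'time_s': 0.0, 'joints': array([ 8.35726761e+01,  2.20914801e+01,  3.79036514e-01, -2.90419459e-02,
       -6.84134614e+01, -1.48167030e+01]), 'joint_velocities': array([ 0.05100954, -0.13344174,  0.08282455,  0.0142129 , -0.02226251,
       -0.05045897]), 'effort': array([-1.47494757e-03, -3.90660381e+01,  1.87403172e+01,  4.21996862e+00,
        1.10270904e-02, -1.85312992e-04]), 'tcp_pos': array([0.22622322, 0.58195583, 0.22144685]), 'ee_rot': array([[ 9.31977912e-01, -3.62514360e-01, -7.14348732e-04],
       [-3.62515048e-01, -9.31975482e-01, -2.13083873e-03],
       [ 1.06704135e-04,  2.24485679e-03, -9.99997475e-01]]), 'wrist_force': array([ 0.19466414, -0.5495963 ,  0.48882487]), 'moment': array([ 0.03812738, -0.02389766,  0.00240554]), 'gripper_width': 1.0000579954762558}
top 380.27721838730287 380.27721838730287 326.9561775735142 196.25358472770216 [[-0.00386081 -0.99985213 -0.01675754  0.01261218]
 [ 0.99680417 -0.00518507  0.07971552 -0.52510122]
 [-0.07979062 -0.01639622  0.99667679 -1.262247  ]
 [ 0.          0.          0.          1.        ]] ['frame', 'fx', 'fy', 'cx', 'cy', 'world_to_cam']
side 511.5505802282902 511.5505802282902 325.2929061180164 202.45290562413805 [[ 0.87033686 -0.49221507 -0.01542976 -0.44957383]
 [ 0.33625504  0.57109281  0.74885616 -0.18329102]
 [-0.35978647 -0.65694545  0.66255292 -1.40215259]
 [ 0.          0.          0.          1.        ]] ['frame', 'fx', 'fy', 'cx', 'cy', 'world_to_cam']
wrist 288.6170181044581 288.6170181044581 321.480892394528 199.12898809270007 [[-3.62619657e-01 -9.31936799e-01  8.87228211e-04  6.25211946e-01]
 [ 8.89895084e-01 -3.46543496e-01 -2.96638408e-01  3.62376956e-02]
 [ 2.76755711e-01 -1.06777377e-01  9.54989460e-01 -3.92164969e-01]
 [ 0.00000000e+00  0.00000000e+00  0.00000000e+00  1.00000000e+00]] ['frame', 'fx', 'fy', 'cx', 'cy', 'world_to_cam']
```

View pics/top0.png

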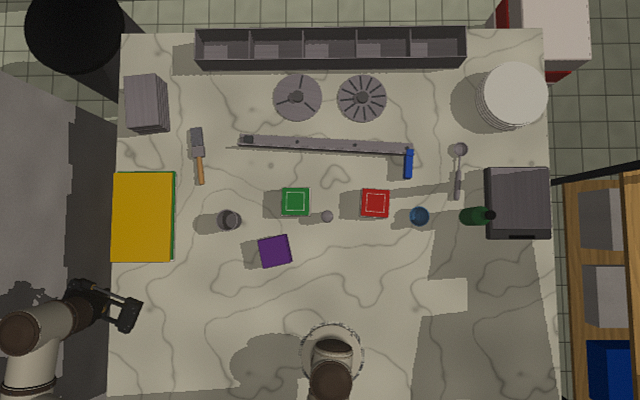

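View pics/side0.png

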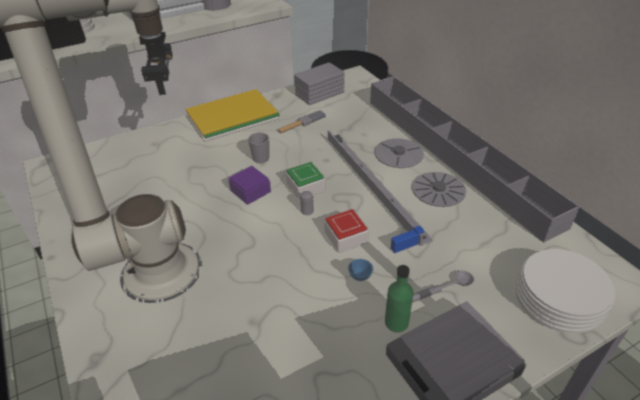

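View pics/wrist0.png

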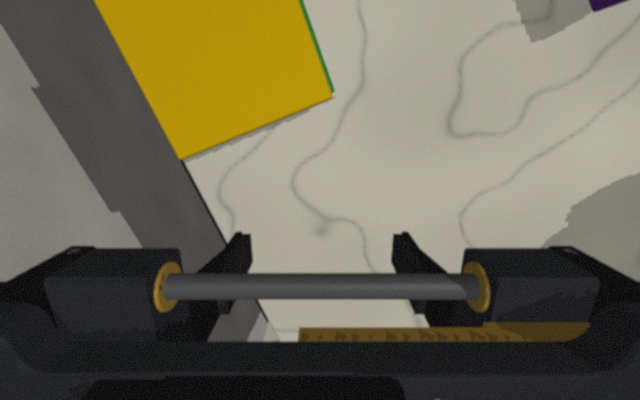

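Candidates in the top view:
- Green tub at (296,201). Lookalikes are the purple tub (275,251), the green bottle (478,215) and the yellow/green board (145,215).
- Red tub at (375,204). The only other red thing is off the counter at the edge, around (500,20).
- Stop at (408,163), on the right end of the rail.
- Shaker at (327,216), between the tubs.

I'll measure now and crop closely to check.

```bash
cat > h.py <<'E'
import numpy as np,cv2
from station import sense,capture
def ray(c,uv,z):
    W=c["world_to_cam"];R=W[:3,:3];t=W[:3,3]
    o=-R.T@t
    d=R.T@np.array([(uv[0]-c["cx"])/c["fx"],-(uv[1]-c["cy"])/c["fy"],-1.0])
    return o+d*(z-o[2])/d[2]
def proj(c,p):
    W=c["world_to_cam"];q=W[:3,:3]@np.array(p)+W[:3,3]
    return np.array([c["cx"]+c["fx"]*q[0]/-q[2],c["cy"]+c["fy"]*q[1]/q[2]])
def masks(c):
    h=cv2.cvtColor(c["frame"],cv2.COLOR_RGB2HSV);H,S,V=h[...,0],h[...,1],h[...,2]
    return {"green":(H>45)&(H<80)&(S>120),"red":((H<6)|(H>174))&(S>150),"blue":(H>100)&(H<122)&(S>140)}
def lid(c,col,win):
    m=masks(c)[col].astype(np.uint8);k=np.zeros_like(m);x0,y0,x1,y1=win;k[y0:y1,x0:x1]=m[y0:y1,x0:x1]
    k=cv2.morphologyEx(k,cv2.MORPH_CLOSE,np.ones((5,5)))
    cs,_=cv2.findContours(k,cv2.RETR_EXTERNAL,cv2.CHAIN_APPROX_NONE);b=max(cs,key=cv2.contourArea)
    P=np.array([ray(c,p[0],.06)[:2] for p in b],np.float32)
    r=cv2.minAreaRect((P*1000).astype(np.float32))
    return r,cv2.contourArea(b)
E
python3 - <<'E'
from h import *
c=capture("top")
print("green",lid(c,"green",(260,120,400,240)));print("red",lid(c,"red",(300,120,440,240)))
m=masks(c)["blue"];m[:,:395]=0;m[:,425:]=0;m[190:]=0
ys,xs=np.nonzero(m);print("stop px",xs.min(),xs.max(),ys.min(),ys.max())
P=np.array([ray(c,(x,y),.045)[:2] for x,y in zip(xs,ys)],np.float32)*1000
print("stop rect z45",cv2.minAreaRect(P))
f=c["frame"][:,:,::-1]
cv2.imwrite("pics/crop0.png",cv2.resize(f[120:270,215:435],None,fx=3.6,fy=3.6,interpolation=cv2.INTER_CUBIC)[:600])
for n,u,z in(("shaker",(327,215),.07),("cup",(229,219),.085),("dip",(419,216),.036),("oilbase",(466,215),0.03),("stoptip",(408,178),.045)):print(n,ray(c,u,z))
E
```

```text
green (((507.1344299316406, 114.40007019042969), (85.74923706054688, 85.33964538574219), 89.74691009521484), 657.0)
red (((500.9853210449219, -146.7512664794922), (87.51000213623047, 87.92137908935547), 85.48511505126953), 673.0)
stop px 404 413 149 177
stop rect z45 ((632.7536010742188, -260.5354309082031), (26.336132049560547, 95.6910171508789), 83.64337158203125)
shaker [0.46043788 0.00952122 0.07      ]
cup [0.44854349 0.32341047 0.085     ]
dip [ 0.45684253 -0.2942881   0.036     ]
oilbase [ 0.45964603 -0.45103067  0.03      ]
stoptip [ 0.58249643 -0.25887853  0.045     ]
```

View pics/crop0.png

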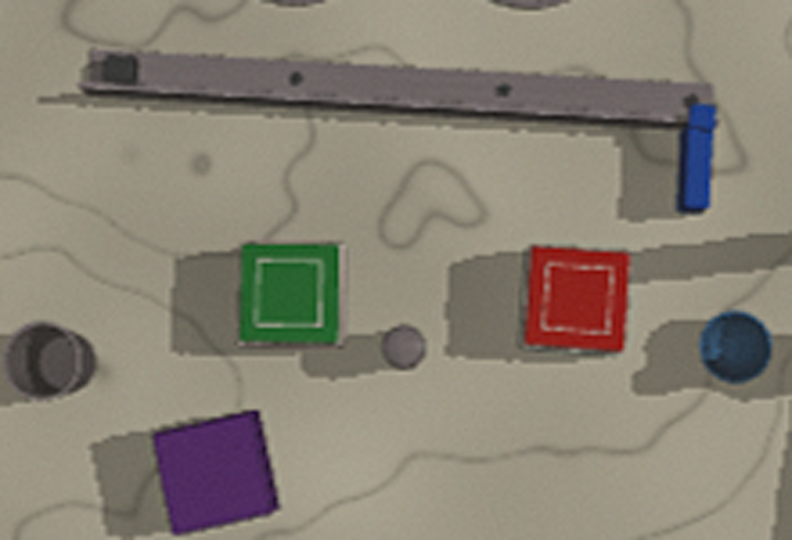

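The crop confirms green, red and the blue stop. The rail's front edge runs from about (238.6,146) to (406,154.5) in full-image pixels. Next I'll fit the rail line.

```bash
python3 - <<'E'
from h import *
c=capture("top");W=c["world_to_cam"];print("cam",-W[:3,:3].T@W[:3,3])
g=cv2.cvtColor(c["frame"],cv2.COLOR_RGB2GRAY).astype(int)
pts=[]
for u in range(245,400,5):
    col=g[135:165,u];pts.append((u,135+int(np.argmin(col))))
print(g[138:160,300],g[138:160,370]);print(pts)
P=np.array([ray(c,p,.04)[:2] for p in pts],np.float32)
vx,vy,x0,y0=cv2.fitLine(P,cv2.DIST_HUBER,0,.005,.01).ravel();print("dir",vx,vy,np.degrees(np.arctan2(vx,vy)),"x at y=0",x0-y0*vx/vy)
E
```

```text
cam [ 0.42275631 -0.01080846  1.30012236]
[101 105 106 105 106 105 105 106 103 105  31  52  76  95  98 136 137 140
 142 139 139 133] [150 138 129 112 101 103 103 101 105 106 100 102 105 111  32  51  87 112
 118 155 152 150]
[(245, 145), (250, 145), (255, 146), (260, 146), (265, 146), (270, 147), (275, 147), (280, 147), (285, 147), (290, 148), (295, 148), (300, 148), (305, 149), (310, 149), (315, 149), (320, 149), (325, 150), (330, 150), (335, 150), (340, 151), (345, 151), (350, 151), (355, 151), (360, 152), (365, 152), (370, 152), (375, 153), (380, 153), (385, 153), (390, 153), (395, 154)]
dir 0.06540557 0.99785876 3.75014 x at y=0 0.6794279
```

```bash
cat >> h.py <<'E'
def d(x,y,z):
    s=sense();R=s["ee_rot"];print("t",round(s["time_s"],2),"tcp",s["tcp_pos"].round(4),"yaw",round(float(np.degrees(np.arctan2(R[1,0],R[0,0]))),2),"F",s["wrist_force"].round(1),"tool cm",(100*R.T@(np.array([x,y,z])-s["tcp_pos"])).round(2))
E
python3 -m jog '[[0,0,0,0,0,-3.5],[0,0,0,0,0,-3.5],[0,0,0,0,0,-3.5],[0,0,0,0,0,-3.5],[0,0,0,0,0,-3.5]]' 6
for i in 1; do python3 -m jog '[[1.56,3.02,0,0,0,0],[1.56,3.02,0,0,0,0],[1.56,3.02,0,0,0,0],[1.56,3.02,0,0,0,0],[1.56,3.02,0,0,0,0]]'; done
python3 -c "
from h import *
d(.43,.113,.1)"
```

```text
time_s: 0.67
tcp_pos: [0.2264, 0.5824, 0.2224]
ee_rot: [[0.998, -0.062, -0.0], [-0.062, -0.998, -0.0], [-0.0, 0.0, -1.0]]
wrist_force: [0.4, 0.4, -0.5]
gripper_width: 0.733
time_s: 1.08
tcp_pos: [0.2947, 0.4251, 0.2224]
ee_rot: [[0.998, -0.065, -0.0], [-0.065, -0.998, -0.0], [-0.0, 0.0, -1.0]]
wrist_force: [-0.1, 0.9, 0.0]
gripper_width: 0.688
t 1.08 tcp [0.2947 0.4251 0.2224] yaw -3.72 F [-0.1  0.9  0. ] tool cm [15.53 30.27 12.25]
```

```bash
python3 -m jog '[[1.5,3,0,0,0,0],[1.5,3,0,0,0,0],[1.5,3,0,0,0,0],[1.5,3,0,0,0,0],[1.5,3,0,0,0,0]]' | head -2
python3 -m jog '[[1.5,3,0,0,0,0],[1.5,3,0,0,0,0],[1.5,3,0,0,0,0],[1.5,3,0,0,0,0],[1.5,3,0,0,0,0]]' | head -2
python3 -m jog '[[0,0,3,0,0,0],[0,0,3,0,0,0],[0,0,3,0,0,0],[0,0,0,0,0,0],[0,0,0,0,0,0]]'|head -2
python3 -c "
from h import *
d(.43,.113,.02)
c=capture('top');cv2.imwrite('pics/top1.png',c['frame'][:,:,::-1]);c=capture('wrist');cv2.imwrite('pics/wrist1.png',c['frame'][:,:,::-1])"
```

```text
time_s: 1.5
tcp_pos: [0.3597, 0.2705, 0.2227]
time_s: 1.92
tcp_pos: [0.4247, 0.116, 0.2228]
time_s: 2.33
tcp_pos: [0.424, 0.117, 0.132]
t 2.33 tcp [0.424 0.117 0.132] yaw -3.73 F [-0.6  0.6  1.5] tool cm [ 0.65  0.33 11.2 ]
```

View pics/wrist1.png

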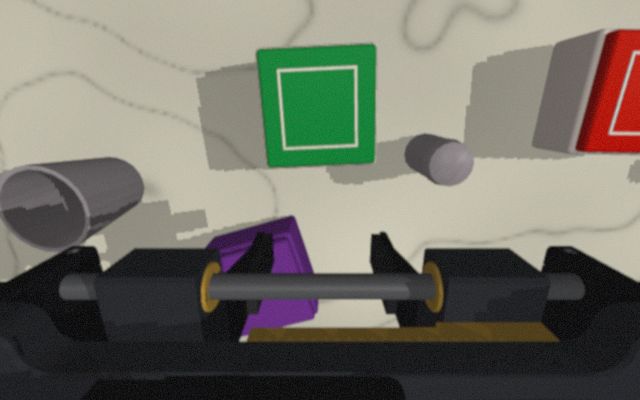

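The wrist view shows the green tub ahead at (318,105) and the purple tub's corner close to the left finger at about (295,220). I'll check clearance before lowering.

```bash
python3 -c "
from h import *
c=capture('top');f=c['frame'];h=cv2.cvtColor(f,cv2.COLOR_RGB2HSV);import json
print(ray(c,(287,234),.06),ray(c,(258,241),.06),ray(c,(292,260),.06))
print(lid(c,'green',(260,120,400,240)))
cv2.imwrite('pics/crop1.png',cv2.resize(f[130:280,215:435,::-1],None,fx=3.6,fy=3.6,interpolation=cv2.INTER_CUBIC))
"
```

```text
[0.39957361 0.14001834 0.06      ] [0.37725573 0.23438128 0.06      ] [0.31583617 0.12344051 0.06      ]
(((507.18621826171875, 114.39283752441406), (85.5945816040039, 85.43574523925781), 0.006655315402895212), 596.5)
```

View pics/crop1.png

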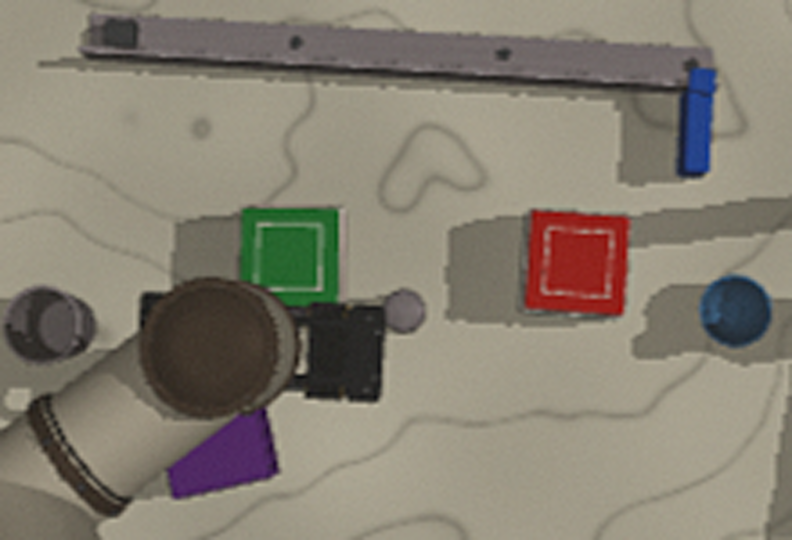

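```bash
python3 -m jog '[[0.5,0,0,0,0,0],[0.5,0,2.8,0,0,0],[0,0,2.8,0,0,0],[0,0,2.8,0,0,0],[0,0,2.8,0,0,0]]' | head -4
python3 -m jog '[[0.8,0,0,0,0,0],[1,0,0,0,0,0],[1,0,0,0,0,0],[1,0,0,0,0,0],[1,0,0,0,0,0]]' | head -4
python3 -c "
from h import *
d(.58,.1066,.02)
c=capture('top');print(lid(c,'green',(260,120,400,240)))"
```

```text
time_s: 2.9
tcp_pos: [0.4361, 0.118, 0.0209]
ee_rot: [[0.998, -0.065, 0.004], [-0.065, -0.998, 0.003], [0.004, -0.003, -1.0]]
wrist_force: [0.6, 0.9, -0.1]
time_s: 3.32
tcp_pos: [0.4839, 0.1139, 0.0222]
ee_rot: [[0.998, -0.066, 0.001], [-0.066, -0.998, 0.001], [0.001, -0.001, -1.0]]
wrist_force: [-6.5, 0.9, 4.5]
t 3.32 tcp [0.4839 0.1139 0.0222] yaw -3.77 F [-6.5  0.9  4.5] tool cm [9.64 0.1  0.23]
(((553.1107788085938, 109.59819793701172), (82.72061920166016, 65.97469329833984), 89.65278625488281), 326.5)
```

```bash
python3 -m jog '[[1.2,0,0,0,0,0],[1.2,0,0,0,0,0],[1.2,0,0,0,0,0],[1.2,0,0,0,0,0],[1.2,0,0,0,0,0]]' | head -4
python3 -m jog '[[0.4,0,0,0,0,0],[0.4,0,0,0,0,0],[0.4,0,0,0,0,0],[0.4,0,0,0,0,0],[0.4,0,0,0,0,0]]' | head -4
python3 -c "
from h import *
d(.58,.1066,.02)
c=capture('wrist');cv2.imwrite('pics/wrist2.png',c['frame'][:,:,::-1])"
```

```text
time_s: 3.78
tcp_pos: [0.5424, 0.1095, 0.0216]
ee_rot: [[0.998, -0.066, -0.001], [-0.066, -0.998, -0.0], [-0.001, 0.0, -1.0]]
wrist_force: [-4.6, 0.3, 2.7]
time_s: 4.2
tcp_pos: [0.5611, 0.1082, 0.0211]
ee_rot: [[0.998, -0.066, -0.002], [-0.066, -0.998, -0.0], [-0.002, 0.001, -1.0]]
wrist_force: [-5.4, 0.1, 4.2]
t 4.2 tcp [0.5611 0.1082 0.0211] yaw -3.76 F [-5.4  0.1  4.2] tool cm [1.9  0.04 0.11]
```

View pics/wrist2.png

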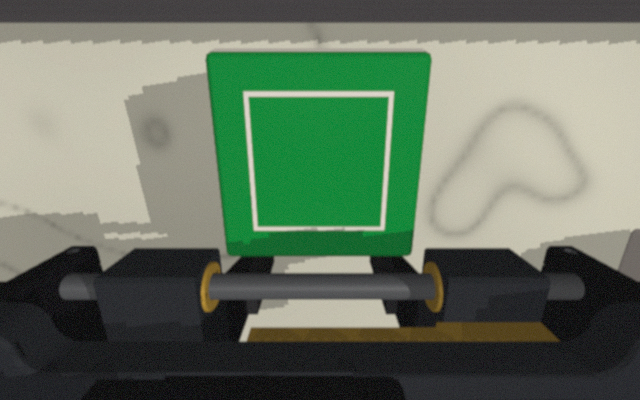

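The wrist view shows the green tub square to the tool, with its lid's far edge at row 52. The rail face meets the counter at about row 22. I'll work out the remaining gap.

```bash
python3 -c "
from h import *
c=capture('wrist')
a=ray(c,(320,52),.06);print('lid far',a)
for u in (20,320,620):
  col=cv2.cvtColor(c['frame'],cv2.COLOR_RGB2GRAY)[:60,u].astype(int);r=int(np.argmax(np.diff(col)))+.5;print(u,r,ray(c,(u,r),0))
"
```

```text
lid far [0.66583502 0.10301885 0.06      ]
20 24.5 [0.70126442 0.27037124 0.        ]
320 24.5 [0.69013038 0.1017383  0.        ]
620 24.5 [ 0.67901665 -0.06658691  0.        ]
```

```bash
python3 -m jog '[[0.4,0,0,0,0,0],[0.4,0,0,0,0,0],[0.4,0,0,0,0,0],[0.4,0,0,0,0,0],[0.2,0,0,0,0,0]]' | sed -n '2p;4p'
python3 -m jog '[[0.1,0,0,0,0,0],[0.1,0,0,0,0,0],[0.1,0,0,0,0,0],[0,0,0,0,0,0],[0,0,0,0,0,0]]' | sed -n '2p;4p'
```

```text
tcp_pos: [0.5796, 0.1073, 0.0209]
wrist_force: [-7.2, 1.5, 5.4]
tcp_pos: [0.582, 0.107, 0.0209]
wrist_force: [-6.0, 0.6, 5.6]
```

```bash
python3 -m jog '[[0.1,0,0,0,0,0],[0.1,0,0,0,0,0],[0,0,0,0,0,0],[0,0,0,0,0,0],[0,0,0,0,0,0]]' | sed -n '2p;4p'
python3 -m jog '[[0.1,0,0,0,0,0],[0.1,0,0,0,0,0],[0,0,0,0,0,0],[0,0,0,0,0,0],[0,0,0,0,0,0]]' | sed -n '2p;4p'
```

```text
tcp_pos: [0.582, 0.107, 0.0208]
wrist_force: [-12.5, 2.9, 8.1]
tcp_pos: [0.582, 0.1069, 0.0208]
wrist_force: [-16.0, 4.5, 11.6]
```

Firm contact with the rail at tcp x 0.582. Now I'll back off, rise and go behind red.

```bash
python3 -m jog '[[-1,0,0,0,0,0],[-2,0,0,0,0,0],[-2,0,-2,0,0,0],[-2,0,-4,0,0,0],[-2,0,-4,0,0,0]]' | sed -n '2p;4p'
python3 -c "
from h import *
d(.431,-.142,.02)
c=capture('top');print(lid(c,'red',(300,120,440,240)))"
```

```text
tcp_pos: [0.4996, 0.1127, 0.1153]
wrist_force: [0.2, 0.7, 1.2]
t 6.38 tcp [0.4996 0.1127 0.1153] yaw -3.72 F [0.2 0.7 1.2] tool cm [-5.2  25.85  9.55]
(((500.9853210449219, -146.7512664794922), (87.51000213623047, 87.92137908935547), 85.48511505126953), 673.0)
```

```bash
python3 -m jog '[[-2.2,3,0,0,0,0],[-1,3.5,0,0,0,0],[-1,3.5,0,0,0,0],[-1,3.5,0,0,0,0],[0,3.5,0,0,0,0]]' | sed -n '2p;4p'
python3 -m jog '[[0,3.5,0,0,0,0],[0,3.5,0,0,0,0],[0,1.85,0.5,0,0,0],[0,0,2,0,0,0],[0,0,2,0,0,0]]' | sed -n '2p;4p'
python3 -m jog '[[0,0,2.5,0,0,0],[0,0,2.5,0,0,0],[0,0,0,0,0,0],[0.5,0,0,0,0,0],[1,0,0,0,0,0]]' | sed -n '2p;4p'
python3 -c "
from h import *
d(.55,-.15,.02)"
```

```text
tcp_pos: [0.4363, -0.0547, 0.1157]
wrist_force: [0.4, 0.1, 0.1]
tcp_pos: [0.4337, -0.1434, 0.0708]
wrist_force: [0.3, 0.4, 0.3]
tcp_pos: [0.4466, -0.143, 0.021]
wrist_force: [-2.0, 0.1, -0.1]
t 7.68 tcp [ 0.4466 -0.143   0.021 ] yaw -3.73 F [-2.   0.1 -0.1] tool cm [10.36  0.03  0.11]
```

```bash
python3 -m jog '[[1.2,0,0,0,0,0],[1.2,0,0,0,0,0],[1.2,0,0,0,0,0],[1.2,0,0,0,0,0],[1.2,0,0,0,0,0]]' | sed -n '2p;4p'
python3 -m jog '[[1,0,0,0,0,0],[1,0,0,0,0,0],[1,0,0,0,0,0],[0.7,0,0,0,0,0],[0.4,0,0,0,0,0]]' | sed -n '2p;4p'
python3 -m jog '[[0.3,0,0,0,0,0],[0.3,0,0,0,0,0],[0.3,0,0,0,0,0],[0.3,0,0,0,0,0],[0.2,0,0,0,0,0]]' | sed -n '2p;4p'
```

```text
tcp_pos: [0.5083, -0.1469, 0.0219]
wrist_force: [-2.0, -0.0, -1.1]
tcp_pos: [0.5478, -0.1496, 0.0208]
wrist_force: [-5.3, 0.6, 3.9]
tcp_pos: [0.561, -0.1504, 0.0202]
wrist_force: [-5.6, 0.5, 4.2]
```

```bash
python3 -m jog '[[0.1,0,0,0,0,0],[0.1,0,0,0,0,0],[0.1,0,0,0,0,0],[0.1,0,0,0,0,0],[0.1,0,0,0,0,0]]' | sed -n '2p;4p'
python3 -c "
from h import *
c=capture('wrist');cv2.imwrite('pics/wrist3.png',c['frame'][:,:,::-1])"
```

```text
tcp_pos: [0.5651, -0.1507, 0.02]
wrist_force: [-8.3, 1.4, 6.7]
```

View pics/wrist3.png

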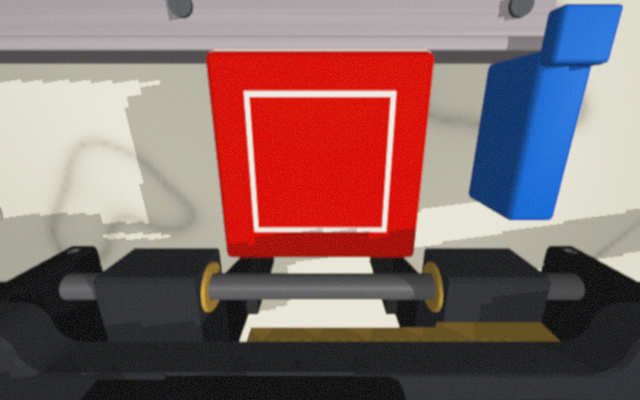

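Red is at the rail, with its far edge at row 52 touching the rail's top edge. The stop's near-left lower corner is at (470,193). One more press, then I'll measure the stop and retreat.

```bash
python3 -c "
from h import *
c=capture('wrist')
print('stop left bottom',ray(c,(470,193),0),'top near left',ray(c,(512,219),.045),ray(c,(553,219),.045))
s=sense();print(s['joints'].round(1))"
python3 -m jog '[[0.1,0,0,0,0,0],[0.1,0,0,0,0,0],[0.1,0,0,0,0,0],[0.1,0,0,0,0,0],[0,0,0,0,0,0]]' | sed -n '2p;4p'
python3 -m jog '[[-1,0,0,0,0,0],[-2,0,0,0,0,0],[-2,0,-2,0,0,0],[-1,0,-4,0,0,0],[-1,-2,-4,0,0,0]]' | sed -n '2p;4p'
python3 -c "
from h import *
d(.66,.22,.11)"
```

```text
stop left bottom [ 0.58824331 -0.24943063  0.        ] top near left [ 0.58747726 -0.24892305  0.045     ] [ 0.58611163 -0.26982455  0.045     ]
[  0.9  30.7 -18.6  -0.  -40.8  85.3]
tcp_pos: [0.565, -0.1507, 0.0198]
wrist_force: [-13.5, 3.2, 11.3]
tcp_pos: [0.5028, -0.1295, 0.117]
wrist_force: [1.9, 0.7, 0.8]
t 10.28 tcp [ 0.5028 -0.1295  0.117 ] yaw -3.86 F [1.9 0.7 0.8] tool cm [ 13.33 -35.93   0.71]
```

```bash
python3 -m jog '[[2,-3.5,0,0,0,0],[2,-3.5,0,0,0,0],[2,-3.5,0,0,0,0],[2,-3.5,0,0,0,0],[1,-3.5,0,0,0,0]]' 4.5| sed -n '2p;4p'
python3 -m jog '[[1,-3.5,0,0,0,0],[1,-3.5,0,0,0,0],[1,-3.5,0,0,0,0],[1,-3.5,0,0,0,0],[0,-3.5,0,0,0,0]]' | sed -n '2p;4p'
python3 -m jog '[[0,0,0,0,0,7],[0,0,0,0,0,7],[0,0,0,0,0,7],[0,0,0,0,0,7],[0,0,0,0,0,7]]' | sed -n '2p;4p'
python3 -m jog '[[0,0,0,0,0,7],[0,0,0,0,0,7],[0,0,0,0,0,7],[0,0,0,0,0,7],[0,0,0,0,0,7]]' | sed -n '2p;4p'
python3 -m jog '[[0,0,0,0,0,7],[0,0,0,0,0,7],[0,0,0,0,0,6],[0,0,0,0,0,0],[0,0,0,0,0,0]]' | sed -n '2p;4p'
python3 -c "
from h import *
d(.646,.193,.02);c=capture('wrist');cv2.imwrite('pics/wrist4.png',c['frame'][:,:,::-1])
c=capture('top');f=c['frame'];cv2.imwrite('pics/crop4.png',cv2.resize(f[110:260,215:435,::-1],None,fx=3.6,fy=3.6,interpolation=cv2.INTER_CUBIC))"
```

```text
tcp_pos: [0.608, 0.0432, 0.1172]
wrist_force: [0.8, -0.6, -0.1]
tcp_pos: [0.6583, 0.2155, 0.1165]
wrist_force: [1.2, 0.1, 0.5]
tcp_pos: [0.6568, 0.214, 0.1166]
wrist_force: [-0.9, 0.2, -0.2]
tcp_pos: [0.6568, 0.2138, 0.1166]
wrist_force: [0.5, 0.6, -0.1]
tcp_pos: [0.6561, 0.2133, 0.1166]
wrist_force: [-0.1, 0.1, -0.8]
t 12.37 tcp [0.6561 0.2133 0.1166] yaw -93.57 F [-0.1  0.1 -0.8] tool cm [2.11 0.91 9.65]
```

View pics/wrist4.png

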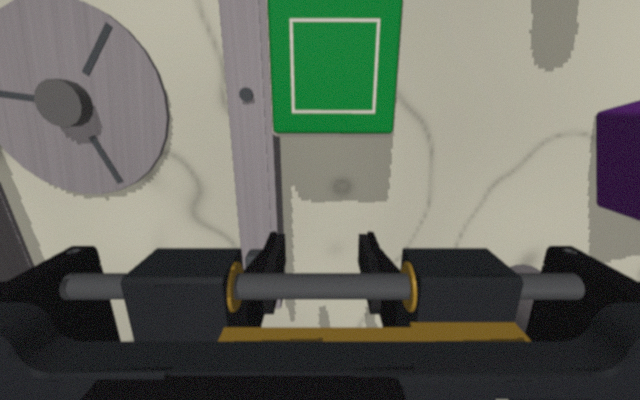

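View pics/crop4.png

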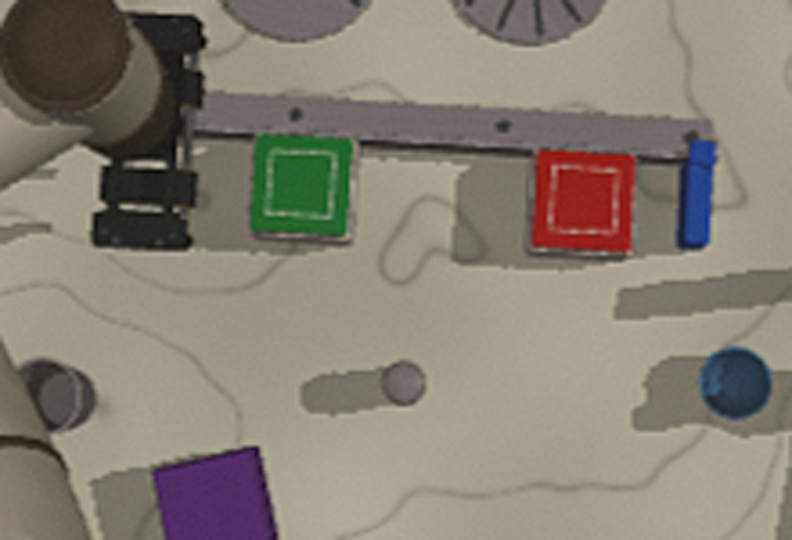

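Both tubs sit flush on the rail. Gripper turned; I'll lower on green's left side and push along the rail.

```bash
python3 -m jog '[[0.5,1.2,2,0,0,0.2],[0.5,0,2.5,0,0,0],[0,0,2.5,0,0,0],[0,0,2.6,0,0,0],[0,0,0,0,0,0]]' | sed -n '2p;4p'
python3 -m jog '[[0.7,0,0,0,0,0],[0.7,0,0,0,0,0],[0.7,0,0,0,0,0],[0.7,0,0,0,0,0],[0.7,0,0,0,0,0]]' | sed -n '2p;4p'
python3 -c "
from h import *
d(.62,-.044,.02)"
```

```text
tcp_pos: [0.6388, 0.2016, 0.0147]
wrist_force: [-0.0, -0.3, -1.2]
tcp_pos: [0.6405, 0.1677, 0.0221]
wrist_force: [-0.2, -0.8, 0.8]
t 13.3 tcp [0.6405 0.1677 0.0221] yaw -93.95 F [-0.2 -0.8  0.8] tool cm [21.26  0.59  0.18]
```

```bash
python3 -m jog '[[1,0,0,0,0,0],[1,0,0,0,0,0],[1,0,0,0,0,0],[1,0,0,0,0,0],[1,0,0,0,0,0]]' | sed -n '2p;4p'
python3 -m jog '[[1,0,0,0,0,0],[1,0,0,0,0,0],[1,0,0,0,0,0],[1,0,0,0,0,0],[1,0,0,0,0,0]]' | sed -n '2p;4p'
python3 -m jog '[[1,0,0,0,0,0],[1,0,0,0,0,0],[1,0,0,0,0,0],[1,0,0,0,0,0],[1,0,0,0,0,0]]' | sed -n '2p;4p'
python3 -c "
from h import *
d(.62,-.046,.02)
c=capture('top');f=c['frame'];cv2.imwrite('pics/crop5.png',cv2.resize(f[110:260,215:435,::-1],None,fx=3.6,fy=3.6,interpolation=cv2.INTER_CUBIC))"
```

```text
tcp_pos: [0.6374, 0.119, 0.0218]
wrist_force: [-0.7, 5.2, 1.8]
tcp_pos: [0.6341, 0.0689, 0.0218]
wrist_force: [0.3, 4.5, 3.4]
tcp_pos: [0.6308, 0.0187, 0.0218]
wrist_force: [0.8, 5.3, 3.1]
t 14.55 tcp [0.6308 0.0187 0.0218] yaw -93.91 F [0.8 5.3 3.1] tool cm [6.53 0.63 0.17]
```

View pics/crop5.png

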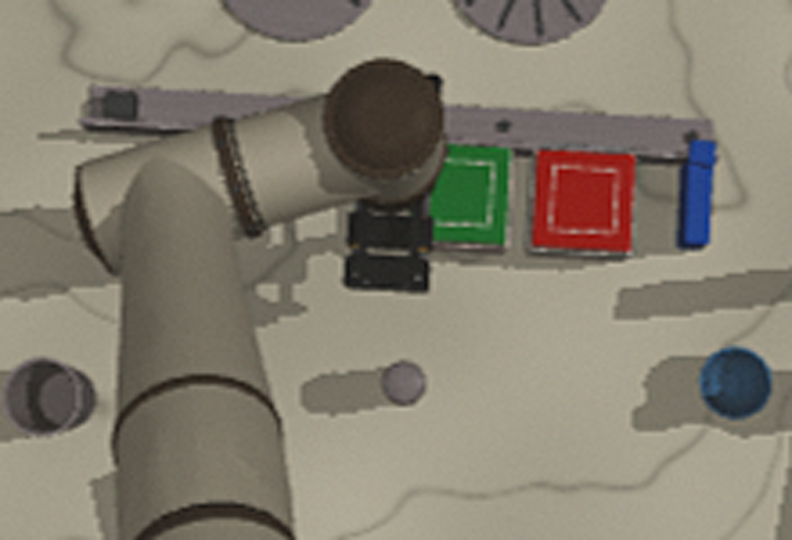

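```bash
python3 -m jog '[[0.9,0,0,0,0,0],[0.9,0,0,0,0,0],[0.9,0,0,0,0,0],[0.9,0,0,0,0,0],[0.9,0,0,0,0,0]]' | sed -n '2p;4p'
python3 -m jog '[[0.4,0,0,0,0,0],[0.4,0,0,0,0,0],[0.3,0,0,0,0,0],[0.3,0,0,0,0,0],[0.2,0,0,0,0,0]]' | sed -n '2p;4p'
python3 -m jog '[[0.1,0,0,0,0,0],[0.1,0,0,0,0,0],[0.1,0,0,0,0,0],[0.1,0,0,0,0,0],[0,0,0,0,0,0]]' | sed -n '2p;4p'
python3 -m jog '[[0.1,0,0,0,0,0],[0.1,0,0,0,0,0],[0.1,0,0,0,0,0],[0.1,0,0,0,0,0],[0,0,0,0,0,0]]' | sed -n '2p;4p'
```

```text
tcp_pos: [0.6272, -0.0253, 0.0213]
wrist_force: [-0.1, 7.9, 3.8]
tcp_pos: [0.6262, -0.0411, 0.0213]
wrist_force: [0.6, 7.9, 3.9]
tcp_pos: [0.6259, -0.0451, 0.0213]
wrist_force: [-1.0, 7.1, 4.4]
tcp_pos: [0.6258, -0.0462, 0.0213]
wrist_force: [0.1, 17.0, 4.6]
```

```bash
python3 -m jog '[[0.2,0,0,0,0,0],[0.2,0,0,0,0,0],[0,0,0,0,0,0],[0,0,0,0,0,0],[0,0,0,0,0,0]]' | sed -n '2p;4p'
python3 -c "
from h import *
c=capture('wrist');cv2.imwrite('pics/wrist6.png',c['frame'][:,:,::-1])"
python3 -m jog '[[-0.6,0,0,0,0,0],[-1,0,0,0,0,0],[-2,0,0,0,0,0],[-2,0,-2,0,0,0],[-1,0,-4,0,0,0]]' | sed -n '2p;4p'
python3 -m jog '[[-1,0,-4,0,0,0],[-3,0,0,0,0,0],[-4,0,0,0,0,0],[-4,0,0,0,0,0],[-4,0,0,0,0,0]]' | sed -n '2p;4p'
python3 -c "
from h import *
c=capture('top');f=c['frame'];cv2.imwrite('pics/crop6.png',cv2.resize(f[110:260,215:435,::-1],None,fx=3.6,fy=3.6,interpolation=cv2.INTER_CUBIC))
R=np.array([[.9978,-.066],[.066,.9978]])
for k in('green','red'):
  r,a=lid(c,k,(260,120,440,240));x,y=np.array(r[0])/1000;print(k,r,'s',y*.9978+x*.066+.2097,'gap to rail centre',(x-.066*y-.6834)*.9978)
c=capture('side');cv2.imwrite('pics/side6.png',c['frame'][:,:,::-1])"
```

```text
tcp_pos: [0.6258, -0.0464, 0.0214]
wrist_force: [-2.5, 29.7, 7.2]
tcp_pos: [0.6245, 0.0117, 0.0752]
wrist_force: [0.3, -0.0, -0.3]
tcp_pos: [0.6395, 0.1714, 0.1205]
wrist_force: [0.8, 0.4, -0.2]
green ((626.732177734375, -105.96305847167969), (86.68888092041016, 87.23430633544922), 86.25784301757812) s 0.14533438398742676 gap to rail centre -0.049564977033599855
red ((620.2679443359375, -201.57867431640625), (88.53514862060547, 88.13325500488281), 86.04647064208984) s 0.04950248309326172 gap to rail centre -0.04971824186022956
```

View pics/crop6.png

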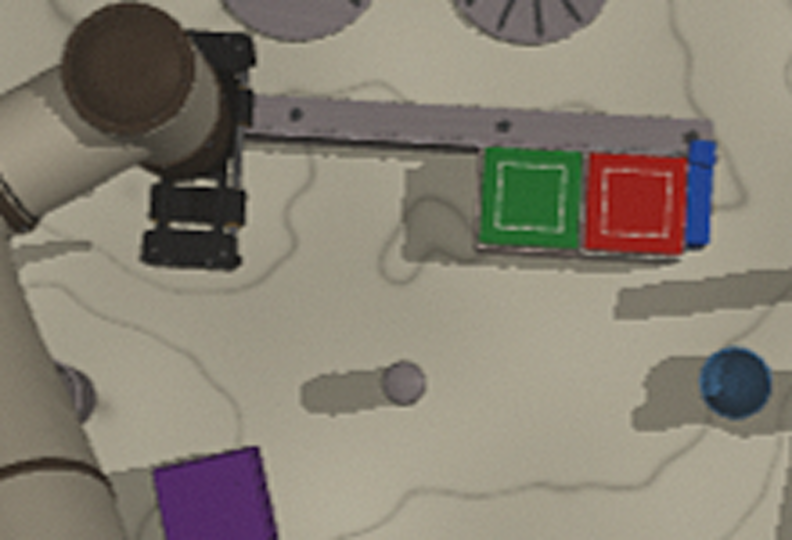

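View pics/wrist6.png

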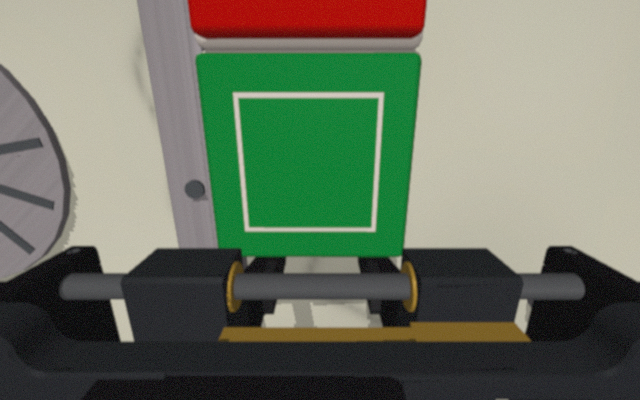

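The row stands tight against the stop: green (533,198) and red (636,203) in the crop, with parallel edges. The measured centres sit about 49.6 mm from the rail, against 48 ideal, which is within calibration error. Time is ample, so I'll do one gentle press with a finger on each tub to make sure both touch the rail.

```bash
python3 -m jog '[[0,3,0,0,0,-7],[0,0,0,0,0,-7],[0,0,0,0,0,-7],[0,0,0,0,0,-7],[0,0,0,0,0,-7]]' 8.7| sed -n '2p;4p'
python3 -m jog '[[0,0,0,0,0,-7],[0,0,0,0,0,-7],[0,0,0,0,0,-7],[0,0,0,0,0,-7],[0,0,0,0,0,-7]]' | sed -n '2p;4p'
python3 -m jog '[[0,0,0,0,0,-7],[0,0,0,0,0,-7],[0,0,0,0,0,-6],[0,0,0,0,0,0],[0,0,0,0,0,0]]' | sed -n '2p;4p'
python3 -c "
from h import *
d(.53,-.148,.02)"
```

```text
tcp_pos: [0.6094, 0.1717, 0.1199]
wrist_force: [-0.9, -0.2, 0.6]
tcp_pos: [0.6095, 0.1716, 0.1198]
wrist_force: [-0.2, -0.3, 0.0]
tcp_pos: [0.6097, 0.1721, 0.12]
wrist_force: [0.3, 0.3, 0.8]
t 18.92 tcp [0.6097 0.1721 0.12  ] yaw -4.17 F [0.3 0.3 0.8] tool cm [-5.61 32.49 10.04]
```

```bash
python3 -m jog '[[-2,3,0,0,0,-0.4],[-2,3,0,0,0,0],[-2,3,0,0,0,0],[-0.2,3.5,0,0,0,0],[0,3.5,0,0,0,0]]' | sed -n '2p;4p'
python3 -m jog '[[0,3.5,0,0,0,0],[0,3.5,0,0,0,0],[0,3.5,0,0,0,0],[0,3.5,0,0,0,0],[0,2.5,0,0,0,0]]' | sed -n '2p;4p'
python3 -m jog '[[0,0,2.5,0,0,0],[0,0,2.5,0,0,0],[0,0,2.5,0,0,0],[0,0,2.3,0,0,0],[0,0,0,0,0,0]]' | sed -n '2p;4p'
python3 -c "
from h import *
d(.564,-.150,.02)
c=capture('wrist');cv2.imwrite('pics/wrist7.png',c['frame'][:,:,::-1])"
```

```text
tcp_pos: [0.5362, 0.0161, 0.1207]
wrist_force: [0.7, 0.2, -0.3]
tcp_pos: [0.5268, -0.1499, 0.1204]
wrist_force: [0.4, 0.2, 0.4]
tcp_pos: [0.5237, -0.1474, 0.0181]
wrist_force: [-0.6, 0.1, -0.4]
t 20.17 tcp [ 0.5237 -0.1474  0.0181] yaw -3.79 F [-0.6  0.1 -0.4] tool cm [ 4.03 -0.01 -0.23]
```

View pics/wrist7.png

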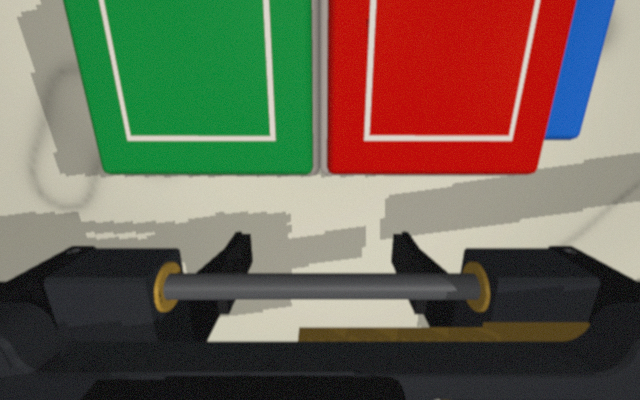

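The near edges of both lids are level at row 174 and the junction at (320,90) is centred. Pressing gently.

```bash
python3 -m jog '[[0.8,0,0,0,0,0],[0.8,0,0,0,0,0],[0.8,0,0,0,0,0],[0.8,0,0,0,0,0],[0.3,0,0,0,0,0]]' | sed -n '2p;4p'
python3 -m jog '[[0.2,0,0,0,0,0],[0.2,0,0,0,0,0],[0.2,0,0,0,0,0],[0.1,0,0,0,0,0],[0,0,0,0,0,0]]' | sed -n '2p;4p'
```

```text
tcp_pos: [0.565, -0.1492, 0.0236]
wrist_force: [-2.4, -0.5, 0.9]
tcp_pos: [0.5649, -0.1495, 0.0219]
wrist_force: [-8.6, 1.5, 6.1]
```

```bash
python3 -m jog '[[0.2,0,0,0,0,0],[0.1,0,0,0,0,0],[0,0,0,0,0,0],[0,0,0,0,0,0],[0,0,0,0,0,0]]' | sed -n '2p;4p'
python3 -m jog '[[-0.8,0,0,0,0,0],[-1,0,0,0,0,0],[-2,0,0,0,0,0],[-2,0,-2,0,0,0],[-1,0,-3,0,0,0]]' | sed -n '2p;4p'
python3 -m jog '[[-1,-3,-3,0,0,0],[-1,-4,0,0,0,0],[0,-4,0,0,0,0],[0,-4,0,0,0,0],[0,-4,0,0,0,0]]' | sed -n '2p;4p'
python3 -m jog '[[0,-4,0,0,0,0],[0,-2,0,0,0,0],[0,0,0,0,0,0],[0,0,0,0,0,0],[0,0,0,0,0,0]]' | sed -n '2p;4p'
python3 -c "
from h import *
c=capture('top');f=c['frame'];cv2.imwrite('pics/top8.png',f[:,:,::-1])
for k in('green','red'):
  r,a=lid(c,k,(300,120,440,190));x,y=np.array(r[0])/1000;print(k,r,'s',y*.9978+x*.066+.2097,'rail',(x-.066*y-.6834)*.9978)
c=capture('side');cv2.imwrite('pics/side8.png',c['frame'][:,:,::-1])"
```

```text
tcp_pos: [0.5648, -0.1495, 0.0218]
wrist_force: [-14.2, 3.7, 11.7]
tcp_pos: [0.5005, -0.1453, 0.07]
wrist_force: [-0.4, -0.1, 0.7]
tcp_pos: [0.4974, 0.0459, 0.102]
wrist_force: [0.6, 0.5, 0.7]
tcp_pos: [0.5005, 0.1034, 0.101]
wrist_force: [-0.2, 0.4, 0.2]
green ((626.7303466796875, -105.51121520996094), (86.56676483154297, 87.25169372558594), 86.17149353027344) s 0.14578511234436034 rail -0.049596560107598914
red ((620.2591552734375, -202.10948181152344), (89.4406967163086, 88.0283203125), 86.25851440429688) s 0.04897226329650878 rail -0.049692055365362565
```

View pics/top8.png

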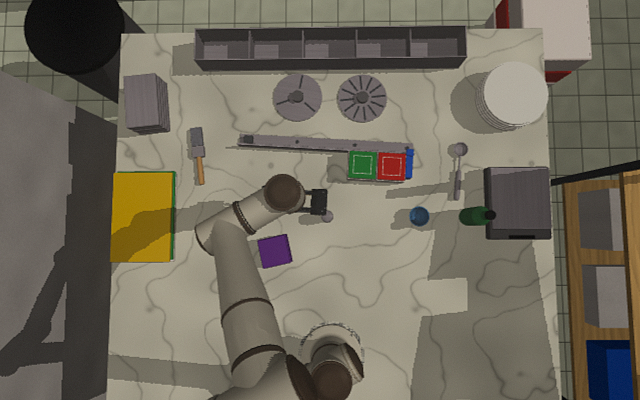

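View pics/side8.png

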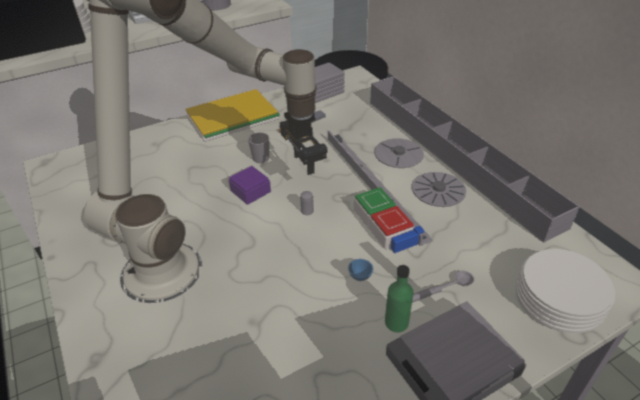

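```bash
python3 -c "
from station import finish_job,sense
print(sense()['wrist_force'],sense()['joint_velocities'].round(2));print(finish_job())"
```

```text
[-0.51641179 -0.96541397 -0.15646027] [-0.36 -0.02  0.07 -0.03 -0.1  -0.1 ]
the job is handed in; nothing more can be done
None
```

The job is handed in: the red tub stands against the blue stop, the green tub against red, and both are flat to the rail. No verdict is reported. I pushed each tub straight into the rail, then slid green along it so that it carried red to the stop. A last gentle press with one finger on each tub seated both.

**Last checks**
- **Spacing:** the tub centres measure about 97 mm apart, where touching would be 96 mm.
- **Against the rail:** the centres measure 49.6 mm and 49.7 mm from the rail, where touching would be 48 mm. The press met firm resistance at the same point as red's first contact with the rail, so I put the difference down to calibration.
- **Against the stop:** the camera put red's centre about 49 mm from the stop's side, where touching would be 48 mm. The end push stopped solid at about 30 N.
- **Squareness:** both tubs are within about 0.1 degrees of the rail's measured angle.
- **Other things on the counter:** in the final top and side views, the shaker, dip pot, oil, spoon and brush stand where they were at the start. The cup was visible only in the side view and also looks unmoved. The arm was clear of everything and the clock stood at about 22 s.

No check failed. The only disagreement was the 1–2 mm between camera and contact readings.

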